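Stamp the release box on a sample record card

TASK

Take the stamp with the green handle and place it squarely inside the green-outlined box of the record card on the clipboard. Press its handle straight down firmly for a moment without forcing it or letting the stamp slide, lift it straight off, and set it down upright in the low blue tray, without dropping it. Mark nothing else on the card, and leave the red stamp standing where it is.

Things in the scene. Friction and masses are not known exactly. Their poses are not given: they have to be found in the camera images.
- green_stamp_grip (a point): Where to hold the green stamp: centre of its green handle block, 74 mm above the underside of its foot, z up. The block is 24 mm wide along x, 38 mm long along y, and free from 38 to 96 mm above the foot (its top is 22 mm above this point). Grip it across x, from above. A half turn about z makes no difference. A twin stamp with a red handle stands nearby.
- green_stamp_foot (a point): Centre of the underside of the green stamp's white frame (40 mm along x, 60 mm along y), directly below the handle; axes as the handle's.
- green_stamp_handle (a joint): How far the green handle is pushed down into its frame, in m: 0 = up, 0.012 = at its stop. A spring pushes it back up: it starts to move at about 4 N and needs about 8 N at the stop. It prints once it is pushed 0.008 or more.
- green_stamp: The green stamp: loose, 96 mm high, 0.15 to 0.25 kg; a white open frame 40 mm (x) by 60 mm (y), 38 mm high, that stands on the paper, and a green spring handle that slides down into it. Origin at the centre of the frame's underside, z up.
- red_stamp: The other stamp, of the same shape and size with a red handle; origin at the centre of the underside of its frame. To be left alone.
- record_card: Wooden clipboard with a white card, fixed flat, 170 mm (x) by 112 mm (y); origin at the centre of its underside, card surface 5 mm above. Two outlined boxes, 56 mm (x) by 76 mm (y): the green one on the robot's side, the red one 65 mm farther along +x. A steel clip 15 mm high at the far (+x) end.
- green_box (a point): Centre of the green-outlined box, on the card's surface; the box is 56 mm along x and 76 mm along y, z up. The stamp's frame fits inside it with its long side (y) along the box's y, either way round.
- tray_floor (a point): Centre of the floor of the low blue tray, on the upper face of its floor, 4 mm above the table. Inside, the tray is 84 mm (x) by 104 mm (y); its rim stands 6 mm above the floor. Fixed to the table.
Not all that is in view belongs to the job. Leave any purple look-alike of the green_stamp alone.

How it is judged:
On the way, in this order (a step that is already met when the one before it is completed fails the run):
1. the green stamp stands squarely in the green-outlined box and its handle is pressed down at least 8 mm for 0.3 s (horizontal distance between green_stamp_foot and green_box below 0.015 m and angle between the y axis of green_stamp_foot and the y axis of green_box, either way round below 0.26 rad and angle between green_stamp_foot's own z axis and vertical below 0.14 rad and value of joint green_stamp_handle above 0.008 m and contact force between green_stamp and record_card above 3 N), for 0.3 s.
2. the green stamp is lifted at least 25 mm off the card, its handle sprung back up (z of green_stamp_foot in the frame of green_box above 0.025 m and value of joint green_stamp_handle below 0.003 m), for 0.1 s.
At the end, for the whole second after the job is handed in: The green stamp stands upright (within about 4 degrees) and still, flat on the floor of the blue tray, its centre within 35 mm of the tray's centre, its handle up (horizontal distance between green_stamp_foot and tray_floor below 0.035 m and z of green_stamp_foot in the frame of tray_floor between -0.004 and 0.004 m and angle between green_stamp_foot's own z axis and vertical below 0.08 rad and linear speed of green_stamp below 0.02 m/s and value of joint green_stamp_handle below 0.003 m); the robot touches nothing.
It fails at once if the green stamp touches the card with its centre more than 25 mm from the centre of the green box (contact force between green_stamp and record_card above 1 N and horizontal distance between green_stamp_foot and green_box above 0.025 m).
It fails at once if the green stamp slides (faster than 50 mm/s) on the card while its handle is pressed (value of joint green_stamp_handle above 0.004 m and contact force between green_stamp and record_card above 1 N and linear speed of green_stamp above 0.05 m/s).
It fails at once if the stamp is forced on the card with more than 40 N (contact force between green_stamp and record_card above 40 N).
It fails at once if the green stamp is dropped into the tray (comes down faster than 0.45 m/s) (horizontal distance between green_stamp_foot and tray_floor below 0.08 m and z of green_stamp_foot in the frame of tray_floor below 0.02 m and linear speed of green_stamp above 0.45 m/s).
It fails at once if the red stamp is moved more than 30 mm or knocked over (distance of red_stamp from where it was at the start of the episode above 0.03 m or angle between red_stamp's own z axis and vertical above 0.5 rad).
It also fails if it takes over 48 s, if anything falls off the work surface, if the arm or the gripper's body presses on something with over 40 N, if the wrist force passes 120 N, or if a joint passes its speed limit or range.

ROBOT

A 6-joint arm with a two-finger parallel gripper is mounted at the origin on a cart in front of the work surface, level with it; the furniture and walls round the work are solid. World frame = base frame: x ahead of the robot, y to its left, z up, the work surface at z = 0. Lengths are in m, angles in rad, forces in N, time in s.
With the tool pointing down it reaches from about 0.25 to 0.775 m from the base axis. Payload 4 kg.
Tool frame: the origin (TCP) lies at the very end of the fingers, on their centre line; the grasp point (between the pads) lies 19 mm behind it; z points along the fingers, y is the direction in which the jaws open and shut (so a half turn about z gives the same grasp; the last joint's range is limited). The gripper opens to 94 mm and grips with 3 to 60 N. Pads are 16 mm wide; open, the fingers measure 119 mm over their backs; the gripper's body (75 mm by 177 mm) begins 78 mm behind the grasp point.
Start: joints at [1.15, 0.087, 1.371, -0, 1.684, -0.103], TCP at [0.172, 0.522, 0.177] pointing down, gripper open.
Joint ranges: [-3.1, 3.1], [-0.76, 2.03], [0.27, 2.55], [-1.08, 4.22], [0.17, 2.65], [-2.57, 2.57]. Speed limits (rad/s): [2.79, 2.79, 3.14, 3.14, 3.14, 3.14].

INTERFACE

Orientations are given as [roll, pitch, yaw] about the fixed x, y, z axes, in that order (R = Rz(yaw) Ry(pitch) Rx(roll)).
In Python, from bench import robot, snapshot, calibration gives the robot as it stands. The module is installed in compiled form; this text tells all that it offers.
- The arm moves only by the tool servo_tool, never from a script. Its argument "series" is text: rows parted by semicolons, each of 5 numbers parted by spaces: the closure, from -1 (fully open) to 1 (shut), then the shift along the tool's x, y, z in cm, then the turn about the tool's z in rad. A call has 1 to 20 rows; each row is the pose to reach, as a shift and turn from the pose commanded when the call began, along the tool's axes at that moment; what a row does not reach only later rows make up. A row lasts 1/12 s, in which the tool goes at most 41.7 mm and 7.16 degrees, less where a joint would pass 70% of its speed; a pose out of reach is approached as far as the arm can. A call with a gripper value outside its range is refused whole. The fingers move at their own pace and stop on an object; the grip force is fixed at half the most. Time passes only in rows, so rows that repeat a pose let the fingers close. It gives the time, the measured TCP pose, the force and the opening at its end, in the units of the state.
- robot.get_obs(): the state, without advancing time (a new reading comes with each control period).
- snapshot(name): name is "scene" or "top"; returns (picture, depth): 400x640x3 uint8, red, green, blue; 400x640 float32, m along the optical axis (not along the pixel's ray), 0 where there is no reading.
- calibration(name): a dict with "fx", "fy", "cx", "cy" (pixels), "rvec" (rotation vector, rad) and "tvec" (3), from world to camera coordinates, as OpenCV has them. Camera axes: x right, y down, z forward; pixel columns grow to the right and rows downward; lengths in m; the calibration is good to about 2 mm. A picture is of the moment at which its call begins. calibration takes no time and is no camera call.
- robot.close_job(): hands the job in, once; it reports no verdict.
The state is a dict: "time": time; "joint_positions": joint angles; "qvel": joint speeds; "joint_torque": joint torques, N m; "tool_pos": TCP position; "ee_rot": TCP orientation; "wrist_force": force on the tool from outside, world axes, zero at the start; "wrist_torque": the same for the moment, N m; "width": finger opening in m.
Only numpy, scipy, OpenCV 4.12 (cv2) and the standard library are available. Lean on these libraries where they do the work, as an engineer would, in place of code of your own. Each camera call takes 0.05 s, during which the arm holds its last target. There are 200 camera calls.

## Working session

There is one attempt and no reset: what is moved stays moved. The work goes in short steps, Python scripts to look and compute and a tool call to move; the robot and the scene stay as the last step left them, time stands still between calls to the robot, and variables do not carry over. Pictures are saved under pics/ and viewed, about 8 in all and at most 12, crops included, and the job is handed in when it is done.

Besides the shell and the picture viewer there is one more tool, called by a JSON object that holds its "method" and its "body", one argument or row to a line. servo_tool: Moves the arm, as the interface text tells. Its arguments: {"type":"object","properties":{"series":{"type":"string"}},"required":["series"]}

```bash
mkdir -p pics
cat > h.py <<'E'
import numpy as np, cv2
from bench import robot, snapshot, calibration
def cam(n):
    c=calibration(n); K=np.array([[c["fx"],0,c["cx"]],[0,c["fy"],c["cy"]],[0,0,1.]])
    R=cv2.Rodrigues(np.array(c["rvec"],float))[0]; return K,R,np.array(c["tvec"],float).ravel()
def ray(n,uv,z):
    K,R,t=cam(n); uv=np.atleast_2d(uv).astype(float)
    d=np.c_[uv,np.ones(len(uv))]@np.linalg.inv(K).T@R; C=-R.T@t
    return C+d*((z-C[2])/d[:,2])[:,None]
def cloud(n,depth):
    K,R,t=cam(n); v,u=np.mgrid[:400,:640]
    p=np.stack([(u-K[0,2])/K[0,0]*depth,(v-K[1,2])/K[1,1]*depth,depth],-1)
    return (p-t)@R
def save(f,im): cv2.imwrite('pics/'+f,im[...,::-1])
E
python3 - <<'E'
from h import *
for n in("scene","top"):
    p,d=snapshot(n); save(n+'0.png',p); np.savez(n+'0.npz',p=p,d=d); K,R,t=cam(n); print(n,-R.T@t)
o=robot.get_obs(); print({k:np.round(v,3) for k,v in o.items()})
E
```

```text
scene [ 0.13851777 -0.48715052  0.58935677]
top [0.31353628 0.14564587 1.20343051]
{'time': np.float64(0.1), 'joint_positions': array([ 1.15 ,  0.088,  1.372, -0.   ,  1.684, -0.103]), 'qvel': array([-0.002, -0.002, -0.003,  0.002,  0.   , -0.   ]), 'joint_torque': array([ 2.0000e-03, -3.4125e+01, -3.0330e+01,  7.2000e-02,  3.0000e-02,
       -0.0000e+00]), 'tool_pos': array([0.172, 0.522, 0.176]), 'ee_rot': array([-3.14 , -0.   ,  2.824]), 'wrist_force': array([0.541, 0.709, 0.118]), 'wrist_torque': array([0.011, 0.056, 0.03 ]), 'width': np.float64(0.094)}
```

View pics/scene0.png

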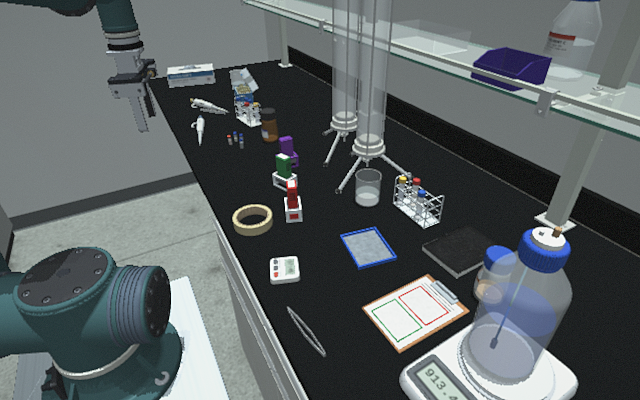

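View pics/top0.png

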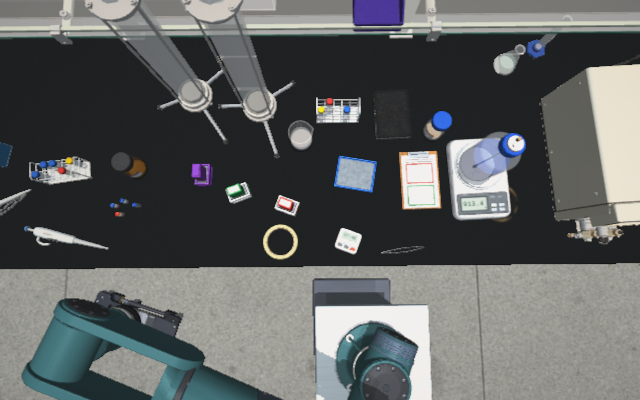

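Scene picture: the green stamp is at (284,168), the red at (293,205) and the purple look-alike at (288,150). In the top view they are at (237,191), (288,205) and (202,175). The tray is at top (355,173) and the card at (420,180), with its green box at the lower (robot) side. Next I measure them and make an enlarged crop.

```bash
cat > m.py <<'E'
from h import *
f=np.load('top0.npz');p,d=f['p'],f['d'];hsv=cv2.cvtColor(p,cv2.COLOR_RGB2HSV)
X=cloud('top',d)
def comps(name,lo,hi,z,roi,minA=8):
    m=cv2.inRange(hsv,lo,hi); k=np.zeros_like(m); u0,v0,u1,v1=roi; k[v0:v1,u0:u1]=m[v0:v1,u0:u1]
    n,l,s,c=cv2.connectedComponentsWithStats(k)
    for i in range(1,n):
        if s[i,4]<minA: continue
        v,u=np.nonzero(l==i); w=ray('top',np.c_[u,v],z)[:,:2]*1000
        r=cv2.minAreaRect(w.astype(np.float32)); zz=X[l==i][:,2]
        print(name,s[i,4],c[i].round(1),'rect',np.round(r[0],1),np.round(r[1],1),round(r[2],1),'zmed',np.round(np.percentile(zz,[10,50,90]),3))
comps('green h',(45,80,30),(85,255,255),.096,(215,175,260,210))
comps('red h',(0,120,30),(8,255,255),.096,(265,190,310,220))
comps('purp',(125,80,30),(150,255,255),.096,(180,155,220,195))
comps('gbox',(40,50,30),(90,255,255),.005,(395,145,445,215),5)
comps('rbox',(0,80,100),(6,255,255),.005,(395,145,445,215),5)
comps('tray',(95,120,80),(120,255,255),.010,(325,145,385,200))
comps('white frame',(0,0,150),(180,60,255),.038,(215,175,260,210))
comps('card',(0,0,150),(180,50,255),.005,(395,145,445,215),40)
# depth block of green stamp
for n,(u0,v0,u1,v1) in dict(green=(218,175,258,207),red=(268,190,308,220),purple=(185,155,220,190)).items():
    q=X[v0:v1,u0:u1].reshape(-1,3); q=q[(q[:,2]>.085)&(q[:,2]<.12)]
    if len(q)>3:
        r=cv2.minAreaRect((q[:,:2]*1000).astype(np.float32)); print(n,'top from depth',len(q),np.round(r[0],1),np.round(r[1],1),round(r[2],1),q[:,2].max().round(3))
a=cv2.resize(p[150:220,180:310],(780,420),interpolation=cv2.INTER_CUBIC)
save('crop1.png',a)
E
python3 m.py
```

```text
green h 109 [236.  190.9] rect [468.9 372.2] [36.8 40.9] 26.4 zmed [0.04  0.081 0.094]
red h 40 [286.9 206.4] rect [423.2 234.2] [23.  37.7] 12.5 zmed [0.063 0.09  0.095]
purp 427 [201.9 173.8] rect [512.9 462.5] [58.5 63.2] 89.4 zmed [-0.001  0.038  0.095]
gbox 19 [425.8 185.2] rect [ 488.3 -164.7] [46.7  5.9] 89.4 zmed [0.002 0.004 0.007]
gbox 15 [409.9 202.6] rect [ 440.4 -118.4] [30.5 13.3] 39.5 zmed [0.002 0.004 0.006]
gbox 17 [426.9 203.9] rect [ 435.5 -166.8] [ 2.9 43.7] 3.2 zmed [0.002 0.004 0.007]
rbox 12 [425.5 163. ] rect [ 556.6 -169.1] [32.3  0. ] 89.4 zmed [0.002 0.004 0.006]
rbox 12 [410.6 164.1] rect [ 554.  -126.2] [ 3.  29.6] 5.2 zmed [0.    0.005 0.01 ]
rbox 17 [424. 182.] rect [ 500.1 -162.2] [46.7  0. ] 89.4 zmed [0.001 0.005 0.007]
tray 315 [355.3 174. ] rect [526.3  39. ] [114.6  94.9] 80.1 zmed [-0.001  0.006  0.01 ]
white frame 132 [241.1 193.9] rect [470.2 374.9] [44.4 60.9] 21.5 zmed [0.003 0.034 0.038]
white frame 73 [233.  188.9] rect [480.1 389.9] [17.6 36.3] 20.4 zmed [0.093 0.095 0.098]
card 1751 [419.6 179.8] rect [ 509.3 -149.7] [165.6 102.3] 1.7 zmed [0.001 0.004 0.007]
green top from depth 131 [473.1 377.2] [24.  37.9] 22.1 0.1
red top from depth 129 [434.6 238.3] [38.4 23.7] 69.1 0.103
purple top from depth 130 [526.2 480.2] [25.3 38.3] 87.0 0.101
```

View pics/crop1.png

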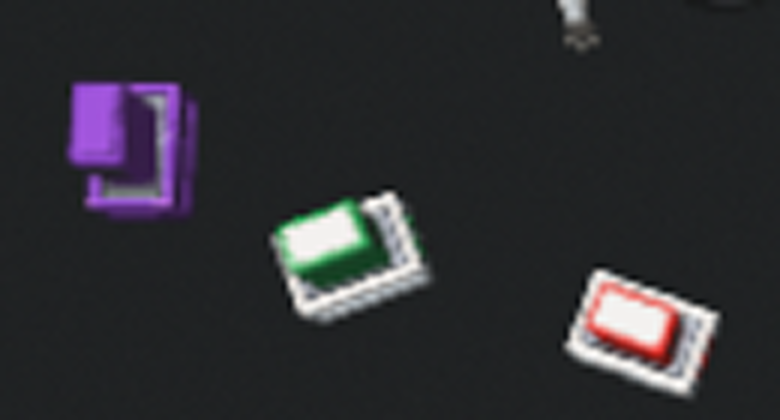

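The crop matches the task: the green-handled stamp in a white frame is at top (237,191), its red twin at (288,205), and an all-purple look-alike at (202,175). I take the green one. Its handle top comes out at 24 x 37.9 mm and its height at about 0.096 m, both as given. Now I refine the box and tray and work out the first move.

```bash
cat >> h.py <<'E'
def plan(x,y,z,yawdeg):
    o=robot.get_obs(); p=o['tool_pos']; yaw=o['ee_rot'][2]; c,s=np.cos(yaw),np.sin(yaw)
    d=(np.array([x,y,z])-p)*100; t=-(np.radians(yawdeg)-yaw); t=(t+np.pi/2)%np.pi-np.pi/2
    print('t',o['time'],'pose',p.round(4),np.round(o['ee_rot'],3),'shift cm',np.round([c*d[0]+s*d[1],s*d[0]-c*d[1],-d[2]],2),'turn',round(t,3),'w',o['width'].round(4),'F',np.round(o['wrist_force'],2))
E
python3 - <<'E'
from h import *
for n,roi in(('top',(395,145,445,215)),('scene',(355,270,475,355))):
    f=np.load(n+'0.npz');hsv=cv2.cvtColor(f['p'],cv2.COLOR_RGB2HSV);u0,v0,u1,v1=roi
    for nm,lo,hi in(('green',(40,35,30),(90,255,255)),('redbox',(0,100,100),(6,255,255)),('red2',(170,60,60),(180,255,255))):
        m=np.zeros((400,640),np.uint8);m[v0:v1,u0:u1]=cv2.inRange(hsv,lo,hi)[v0:v1,u0:u1]
        v,u=np.nonzero(m)
        if len(u)<8: continue
        w=ray(n,np.c_[u,v],.005)[:,:2]*1000
        r=cv2.minAreaRect(w.astype(np.float32)); print(n,nm,len(u),np.round(r[0],1),np.round(r[1],1),round(r[2],1))
f=np.load('scene0.npz');hsv=cv2.cvtColor(f['p'],cv2.COLOR_RGB2HSV)
m=np.zeros((400,640),np.uint8);m[220:275,335:402]=cv2.inRange(hsv,(95,120,80),(120,255,255))[220:275,335:402]
v,u=np.nonzero(m);r=cv2.minAreaRect((ray('scene',np.c_[u,v],.01)[:,:2]*1000).astype(np.float32));print('tray scene',r)
m=np.zeros((400,640),np.uint8);m[145:195,265:297]=cv2.inRange(hsv,(45,80,30),(85,255,255))[145:195,265:297]
X=cloud('scene',f['d']);q=X[(m>0)&(X[...,2]>.09)&(X[...,2]<.11)];print('green top scene',len(q),cv2.minAreaRect((q[:,:2]*1000).astype(np.float32)))
plan(.472,.376,.177,112.1)
E
```

```text
top green 76 [ 462.5 -151.1] [58.6 77.4] 1.4
top redbox 11 [ 527.3 -149.6] [57.1 70.2] 1.8
scene green 677 [ 520.2 -153. ] [196.2 257.8] 60.5
scene redbox 103 [ 529.6 -149.6] [58.4 77.3] 1.0
tray scene ((527.0730590820312, 36.20252227783203), (122.66081237792969, 96.93950653076172), 79.72919464111328)
green top scene 49 ((464.8726501464844, 368.0991516113281), (20.741653442382812, 39.73678970336914), 48.27765655517578)Traceback (most recent call last):
  File "<stdin>", line 15, in <module>
  File "h.py", line 18, in plan
    print('t',o['time'],'pose',p.round(4),np.round(o['ee_rot'],3),'shift cm',np.round([c*d[0]+s*d[1],s*d[0]-c*d[1],-d[2]],2),'turn',round(t,3),'w',o['width'].round(4),'F',np.round(o['wrist_force'],2))
                                                                                                                                                   ^^^^^^^^^^^^^^^^
AttributeError: 'float' object has no attribute 'round'
```

Green box: centre (462.5, -151), measured 58.6 x 77.4 against the given 56 x 76, yaw 1.4°. Tray: centre (526.5, 38), both views agreeing. The scene picture's "green top" lies on a side edge, so I ignore it.

```bash
sed -i "s/o\['width'\].round(4)/round(float(o['width']),4)/; s/o\['time'\],'pose'/round(float(o['time']),2),'pose'/" h.py; python3 -c "
from h import *
plan(.472,.376,.177,112.1)"
```

```text
t 0.1 pose [0.1717 0.522  0.1763] [-3.14  -0.     2.824] shift cm [-33.09  -4.48  -0.07] turn 0.867 w 0.0941 F [0.54 0.71 0.12]
```

{"method": "servo_tool", "body": {
  "series": "-1 -3 -0.4 0 0.08;-1 -6 -0.8 0 0.16;-1 -9 -1.2 0 0.24;-1 -12 -1.6 0 0.32;-1 -15 -2 0 0.4;-1 -18 -2.4 0 0.48;-1 -21 -2.8 0 0.56;-1 -24 -3.2 0 0.64;-1 -27 -3.6 0 0.72;-1 -30 -4 0 0.8;-1 -32 -4.3 0 0.867;-1 -33.1 -4.5 0 0.867;-1 -33.1 -4.5 0 0.867;-1 -33.1 -4.5 0 0.867;-1 -33.1 -4.5 0 0.867"
}}

```text
time: 1.35
tool_pos: [0.4711, 0.377, 0.1773]
ee_rot: [-3.141, -0.001, 1.959]
wrist_force: [-0.2, -0.2, 0.9]
width: 0.0937
```

```bash
python3 -c "
from h import *
plan(.472,.376,.055,112.1)
p,d=snapshot('scene'); save('scene1.png',cv2.resize(p[80:230,200:400],(800,600)))"
```

```text
t 1.35 pose [0.4711 0.377  0.1773] [-3.141e+00 -1.000e-03  1.959e+00] shift cm [-0.13  0.05 12.23] turn 0.002 w 0.0937 F [-0.21 -0.24  0.89]
```

View pics/scene1.png

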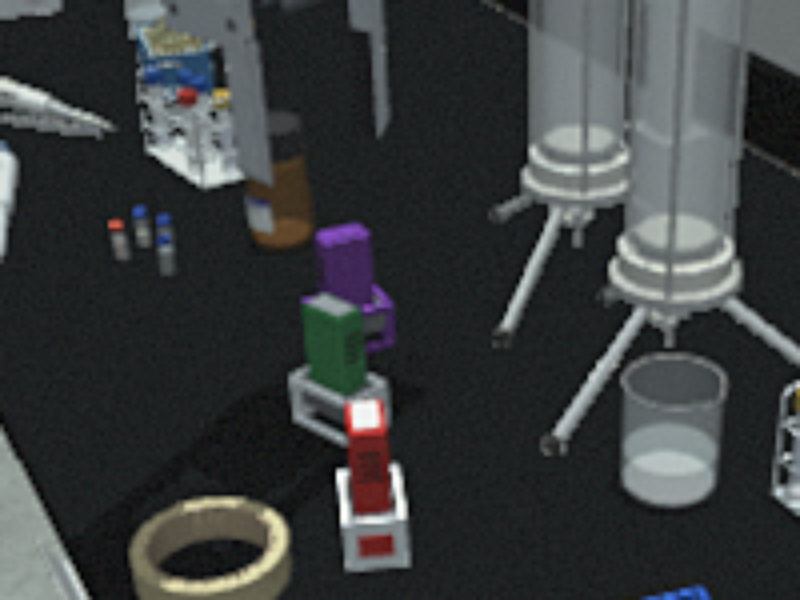

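The open fingers at crop (255,170) and (380,120) straddle the green handle at (335,340), with the red stamp clear. Descend and close.

{"method": "servo_tool", "body": {
  "series": "-1 -0.1 0 1.5 0;-1 -0.1 0 3 0;-1 -0.1 0 4.5 0;-1 -0.1 0 6 0;-1 -0.1 0 7.5 0;-1 -0.1 0 9 0;-1 -0.1 0 10.5 0;-1 -0.1 0 11.5 0;-1 -0.1 0 12 0;-1 -0.1 0 12 0;-1 -0.1 0 12 0"
}}

```text
time: 2.32
tool_pos: [0.4725, 0.3759, 0.058]
ee_rot: [3.141, -0.0, 1.958]
wrist_force: [0.0, 0.1, 0.2]
width: 0.0942
```

{"method": "servo_tool", "body": {
  "series": "-0.3 0 0 0 0;0 0 0 0 0;0.2 0 0 0 0;0.4 0 0 0 0;1 0 0 0 0;1 0 0 0 0;1 0 0 0 0;1 0 0 0 0;1 0 0 0 0;1 0 0 0 0;1 0 0 0 0;1 0 0 0 0"
}}

```text
time: 3.32
tool_pos: [0.4726, 0.3754, 0.0574]
ee_rot: [3.142, -0.0, 1.957]
wrist_force: [-0.4, -1.1, 0.4]
width: 0.0236
```

The opening of 23.6 mm matches the 24 mm handle. Lift.

{"method": "servo_tool", "body": {
  "series": "1 0 0 -0.5 0;1 0 0 -1.5 0;1 0 0 -3 0;1 0 0 -4.5 0;1 0 0 -6 0;1 0 0 -7.5 0;1 0 0 -9 0;1 0 0 -10.5 0;1 0 0 -12 0;1 0 0 -13 0;1 0 0 -13.5 0;1 0 0 -13.5 0;1 0 0 -13.5 0"
}}

```text
time: 4.4
tool_pos: [0.4725, 0.3753, 0.1922]
ee_rot: [-3.141, 0.0, 1.957]
wrist_force: [0.1, 0.4, -1.9]
width: 0.0241
```

```bash
python3 -c "
from h import *
plan(.4625,-.151,.195,91.4)
plan(.4625,.10,.195,100)
p,d=snapshot('scene'); save('scene2.png',cv2.resize(p[60:260,200:440],(720,600)))"
```

```text
t 4.4 pose [0.4725 0.3753 0.1922] [-3.141  0.     1.957] shift cm [-48.38 -20.74  -0.28] turn 0.362 w 0.0241 F [ 0.1   0.43 -1.94]
t 4.4 pose [0.4725 0.3753 0.1922] [-3.141  0.     1.957] shift cm [-25.13 -11.29  -0.28] turn 0.211 w 0.0241 F [ 0.1   0.43 -1.94]
```

View pics/scene2.png

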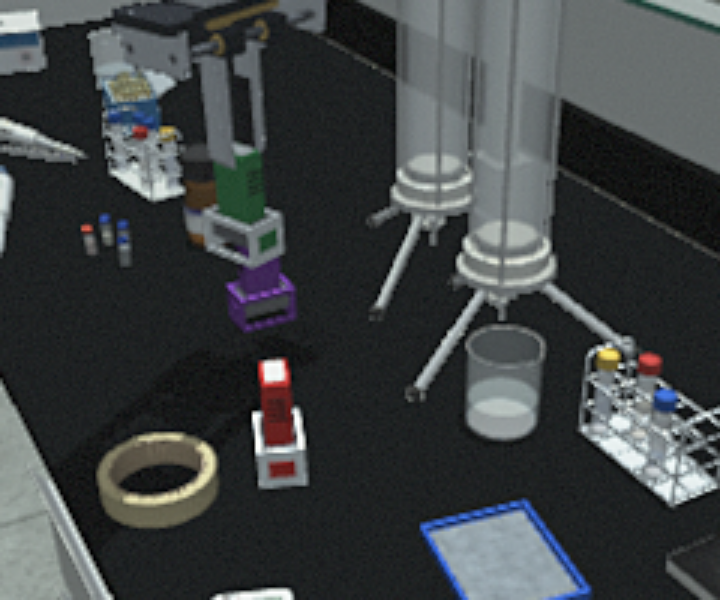

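The stamp hangs upright in the fingers, foot about 135 mm up (crop (245,235)); red and purple are undisturbed. Travel to above the green box.

{"method": "servo_tool", "body": {
  "series": "1 -1.2 -0.5 -0.3 0.01;1 -3.4 -1.5 -0.5 0.03;1 -6 -2.6 -0.5 0.05;1 -8.8 -3.8 -0.5 0.07;1 -11.6 -5 -0.5 0.09;1 -14.4 -6.2 -0.5 0.11;1 -17.2 -7.4 -0.5 0.13;1 -20 -8.6 -0.5 0.15;1 -22.8 -9.8 -0.5 0.17;1 -25.6 -11 -0.5 0.19;1 -28.4 -12.2 -0.5 0.21;1 -31.2 -13.4 -0.5 0.23;1 -34 -14.6 -0.5 0.25;1 -36.8 -15.8 -0.5 0.27;1 -39.6 -17 -0.5 0.29;1 -42.2 -18.1 -0.5 0.31;1 -44.6 -19.1 -0.5 0.33;1 -46.5 -19.9 -0.5 0.345;1 -47.8 -20.5 -0.5 0.355;1 -48.4 -20.7 -0.5 0.362"
}}

```text
time: 6.12
tool_pos: [0.4616, -0.1532, 0.1965]
ee_rot: [-3.14, 0.0, 1.591]
wrist_force: [-0.0, -0.8, -1.4]
width: 0.0237
```

{"method": "servo_tool", "body": {
  "series": "1 0 0 1 0;1 0 0 2.5 0;1 0 0 4 0;1 0 0 5.5 0;1 0 0 7 0;1 0 0 8 0;1 0 0 8.5 0;1 0 0 8.5 0;1 0 0 8.5 0"
}}

```text
time: 6.87
tool_pos: [0.4631, -0.1506, 0.1125]
ee_rot: [3.141, -0.0, 1.595]
wrist_force: [0.4, 1.1, -1.6]
width: 0.0237
```

```bash
python3 -c "
from h import *
plan(.4625,-.151,.0624,91.4)
p,d=snapshot('scene'); save('scene3.png',cv2.resize(p[200:370,330:510],(635,600)))
p,d=snapshot('top'); np.savez('top3.npz',p=p,d=d); save('top3.png',cv2.resize(p[120:240,370:490],(600,600)))"
```

```text
t 6.87 pose [ 0.4631 -0.1506  0.1125] [ 3.141 -0.     1.595] shift cm [-0.04 -0.06  5.01] turn 0.0 w 0.0237 F [ 0.36  1.06 -1.61]
```

View pics/scene3.png

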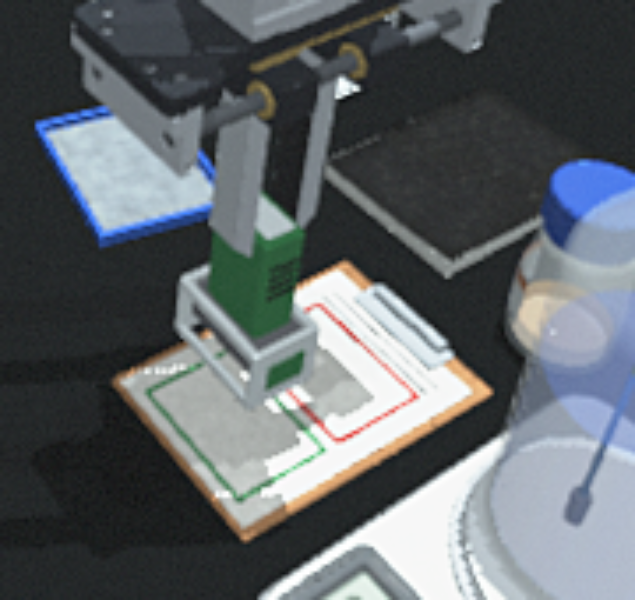

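Held square over the green box, foot about 50 mm up (crop (245,350)); the foot projects into the box. Lower slowly to contact.

{"method": "servo_tool", "body": {
  "series": "1 0 0 1 0;1 0 0 2 0;1 0 0 3 0;1 0 0 3.8 0;1 0 0 4.3 0;1 0 0 4.6 0;1 0 0 4.8 0;1 0 0 4.9 0;1 0 0 5 0;1 0 0 5.1 0;1 0 0 5.2 0;1 0 0 5.2 0;1 0 0 5.2 0"
}}

```text
time: 8.05
tool_pos: [0.4636, -0.1512, 0.0614]
ee_rot: [3.14, 0.001, 1.595]
wrist_force: [-0.3, 0.7, 3.6]
width: 0.0237
```

{"method": "servo_tool", "body": {
  "series": "1 0 0 0.15 0;1 0 0 0.3 0;1 0 0 0.45 0;1 0 0 0.6 0;1 0 0 0.75 0;1 0 0 0.85 0;1 0 0 0.95 0;1 0 0 0.95 0;1 0 0 0.95 0;1 0 0 0.95 0;1 0 0 0.95 0;1 0 0 0.95 0"
}}

```text
time: 9.05
tool_pos: [0.4637, -0.1512, 0.0517]
ee_rot: [3.14, 0.001, 1.595]
wrist_force: [-0.8, -0.0, 6.2]
width: 0.0234
```

{"method": "servo_tool", "body": {
  "series": "1 0 0 0.05 0;1 0 0 0.1 0;1 0 0 0.1 0;1 0 0 0.1 0;1 0 0 0.1 0;1 0 0 0.1 0"
}}

```text
time: 9.55
tool_pos: [0.4637, -0.1512, 0.0508]
ee_rot: [3.14, 0.001, 1.595]
wrist_force: [-0.3, 0.9, 6.0]
width: 0.0236
```

```bash
python3 -c "
from h import *
plan(.4625,-.151,.0624,91.4)
p,d=snapshot('scene'); save('scene4.png',cv2.resize(p[230:370,340:480],(600,600)))"
```

```text
t 9.55 pose [ 0.4637 -0.1512  0.0508] [3.140e+00 1.000e-03 1.595e+00] shift cm [ 0.02 -0.12 -1.16] turn -0.0 w 0.0236 F [-0.32  0.9   6.02]
```

View pics/scene4.png

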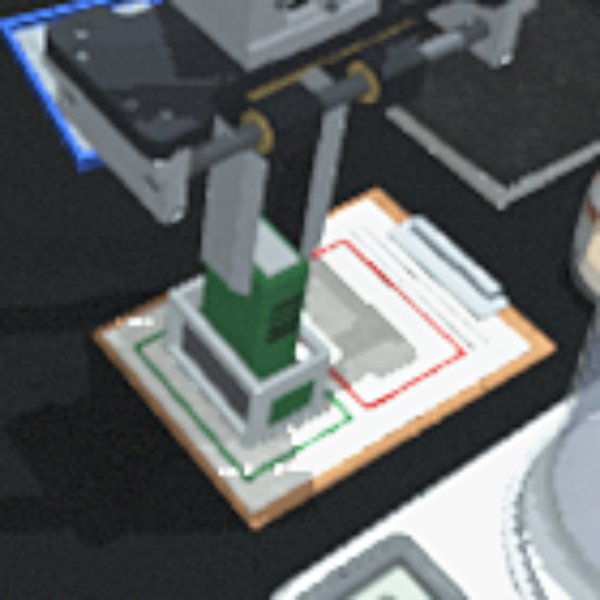

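The frame stands squarely inside the green outline (crop (250,360)). The force reading is noisy, so I press slightly further to be sure of the depth.

{"method": "servo_tool", "body": {
  "series": "1 0 0 0.03 0;1 0 0 0.06 0;1 0 0 0.06 0;1 0 0 0.06 0;1 0 0 0.06 0"
}}

```text
time: 10.02
tool_pos: [0.4637, -0.1512, 0.0502]
ee_rot: [3.14, 0.001, 1.595]
wrist_force: [-0.8, 1.1, 6.9]
width: 0.0238
```

{"method": "servo_tool", "body": {
  "series": "1 0 0 0.03 0;1 0 0 0.06 0;1 0 0 0.06 0;1 0 0 0.06 0;1 0 0 0.06 0"
}}

```text
time: 10.43
tool_pos: [0.4638, -0.1512, 0.0502]
ee_rot: [3.14, 0.001, 1.595]
wrist_force: [-1.4, 1.0, 9.1]
width: 0.0236
```

The stop is reached: the TCP stayed at 0.0502 and the force jumped to 9.1 N. That means 12 mm of travel, consistent with contact at 0.0622. Lift straight up slowly.

{"method": "servo_tool", "body": {
  "series": "1 0 0 -0.15 0;1 0 0 -0.3 0;1 0 0 -0.5 0;1 0 0 -0.7 0;1 0 0 -0.9 0;1 0 0 -1.1 0;1 0 0 -1.3 0;1 0 0 -1.5 0;1 0 0 -2 0;1 0 0 -3 0;1 0 0 -4 0;1 0 0 -5 0;1 0 0 -6 0;1 0 0 -7 0;1 0 0 -8 0;1 0 0 -8.5 0;1 0 0 -8.5 0;1 0 0 -8.5 0"
}}

```text
time: 11.93
tool_pos: [0.4632, -0.151, 0.134]
ee_rot: [3.141, 0.0, 1.595]
wrist_force: [-0.5, -0.5, -1.8]
width: 0.0234
```

```bash
python3 -c "
from h import *
plan(.5265,.038,.135,80)
p,d=snapshot('scene'); save('scene5.png',cv2.resize(p[180:370,320:500],(570,600)))"
```

```text
t 11.93 pose [ 0.4632 -0.151   0.134 ] [3.141 0.    1.595] shift cm [18.74  6.78 -0.1 ] turn 0.199 w 0.0234 F [-0.47 -0.45 -1.78]
```

View pics/scene5.png

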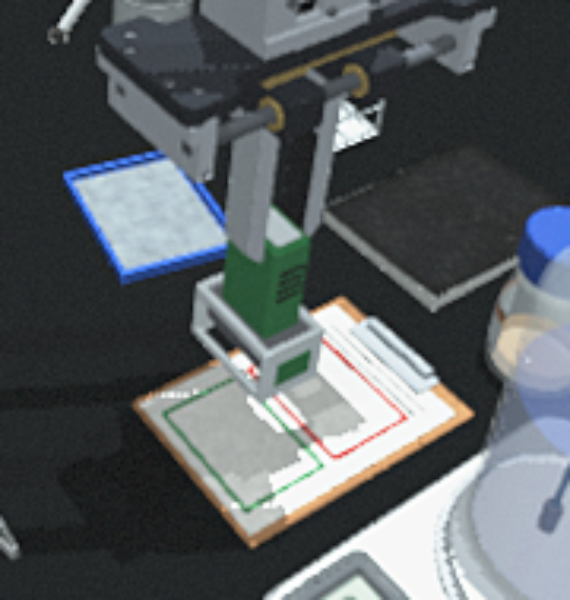

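The stamp is lifted about 72 mm and is upright with the handle extended (crop (260,300)). No ink mark is visible in the box, which may be lost in the shadow or not rendered. The stop contact is the evidence that it printed. Move over the tray, then lower.

{"method": "servo_tool", "body": {
  "series": "1 1 0.4 0 0.01;1 3 1.1 0 0.03;1 5.2 1.9 0 0.06;1 7.4 2.7 0 0.08;1 9.6 3.5 0 0.1;1 11.8 4.3 0 0.12;1 14 5 0 0.15;1 16 5.8 0 0.17;1 17.8 6.5 0 0.19;1 18.7 6.8 0 0.199;1 18.7 6.8 0 0.199;1 18.7 6.8 0 0.199;1 18.7 6.8 1.5 0.199;1 18.7 6.8 3 0.199;1 18.7 6.8 4.5 0.199;1 18.7 6.8 5.5 0.199;1 18.7 6.8 6.2 0.199;1 18.7 6.8 6.4 0.199;1 18.7 6.8 6.4 0.199;1 18.7 6.8 6.4 0.199"
}}

```text
time: 13.65
tool_pos: [0.527, 0.0374, 0.0704]
ee_rot: [3.14, -0.0, 1.396]
wrist_force: [-0.0, -0.1, -0.6]
width: 0.0235
```

{"method": "servo_tool", "body": {
  "series": "1 0 0 0.2 0;1 0 0 0.4 0;1 0 0 0.6 0;1 0 0 0.75 0;1 0 0 0.85 0;1 0 0 0.9 0;1 0 0 0.9 0;1 0 0 0.9 0"
}}

```text
time: 14.32
tool_pos: [0.5267, 0.0376, 0.0613]
ee_rot: [3.141, -0.0, 1.396]
wrist_force: [-1.0, -0.1, 2.4]
width: 0.0239
```

Contact came at 0.0613, against 0.0614 expected. Release gently and take a look before raising.

{"method": "servo_tool", "body": {
  "series": "0.4 0 0 0 0;0.3 0 0 0 0;0.2 0 0 0 0;0.1 0 0 0 0;0 0 0 0 0;-0.2 0 0 0 0;-0.5 0 0 0 0;-1 0 0 0 0;-1 0 0 0 0;-1 0 0 0 0;-1 0 0 0 0;-1 0 0 0 0"
}}

```text
time: 15.32
tool_pos: [0.5266, 0.0377, 0.0607]
ee_rot: [3.142, -0.0, 1.396]
wrist_force: [-0.1, -0.2, 0.4]
width: 0.0904
```

{"method": "servo_tool", "body": {
  "series": "-1 0 0 -0.5 0;-1 0 0 -1.5 0;-1 0 0 -3 0;-1 0 0 -4.5 0;-1 0 0 -6 0;-1 0 0 -8 0;-1 0 0 -10 0;-1 0 0 -12 0;-1 0 0 -14 0;-1 0 0 -15 0;-1 0 0 -15 0;-1 0 0 -15 0"
}}

```text
time: 16.32
tool_pos: [0.5268, 0.0376, 0.2112]
ee_rot: [3.14, -0.0, 1.396]
wrist_force: [-0.4, 0.2, 0.1]
width: 0.094
```

```bash
python3 -c "
from h import *
plan(.5265,.038,.2,80)
p,d=snapshot('scene'); save('scene6.png',p[100:370,220:500].repeat(2,0).repeat(2,1))
X=cloud('scene',d);h=cv2.cvtColor(p,cv2.COLOR_RGB2HSV);m=cv2.inRange(h,(45,80,30),(85,255,255))>0
q=X[m&(X[...,0]>.45)&(X[...,1]>-.02)&(X[...,1]<.1)];print(len(q),np.percentile(q,[2,50,98],axis=0).round(3))"
```

```text
t 16.32 pose [0.5268 0.0376 0.2112] [ 3.14  -0.     1.396] shift cm [ 0.03 -0.04  1.12] turn -0.001 w 0.094 F [-0.38  0.19  0.1 ]
522 [[ 0.512 -0.011  0.021]
 [ 0.521  0.021  0.082]
 [ 0.782  0.088  0.343]]
```

View pics/scene6.png

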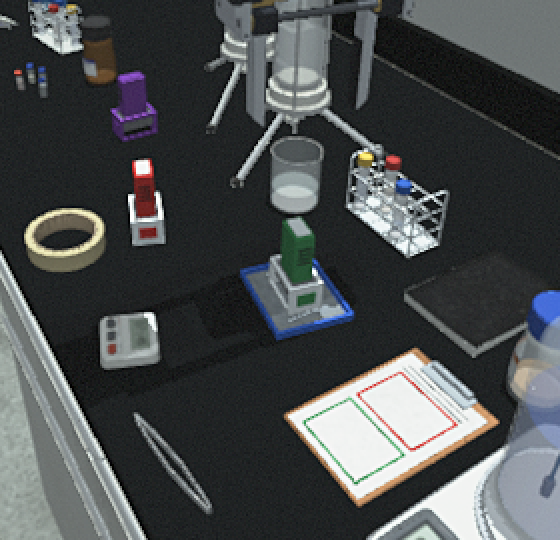

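The stamp stands upright in the tray centre (crop (297,265)), the fingers are clear above it, and red and purple are where they were. The tray contact height equalled the pick-up height plus 4 mm, so the handle never slipped in the grip. The press stroke was therefore real.

```bash
python3 -c "
from h import *
robot.close_job()"
```

```text
the job is handed in; nothing more can be done
```

I stamped the green-outlined box with the green stamp, set the stamp upright in the blue tray, and handed the job in at about 16 s of the 48 s allowed. No verdict was reported.

- **Press:** The tool stood within about 1 mm of the measured box centre and was square to it. I pressed the handle to its 12 mm stop, where the wrist force reached about 9 N against the 40 N limit. It was past 8 mm for more than 1 s, with no sideways drift in the tool position. I then lifted it straight off by about 72 mm.
- **Tray:** The stamp touched the tray floor with the tool at 0.0613 m, against 0.0614 m expected, so it had not slipped in the grip. The last picture shows it upright near the tray's centre, with the handle up and the open gripper well clear above it. The red and purple stamps looked unmoved in that picture.
- **Checks that disagreed or failed:**
  - No ink mark shows on the card in the last picture; I take it that prints are not drawn. The proof of printing is the travel and force at the stop.
  - My final colour-and-depth check on the stamp also caught background pixels, so I relied on the picture and the contact height.

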